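# Shim a lab balance platform up to its height mark

## Task

The bench balance's hinged platform has sagged at its free edge. Take the orange wedge, slide it nose first under that edge until the platform has risen to the red height-mark bar and sits snug against it, then let go and leave the wedge in place. Push gently once it meets the bar, do not lift or push the platform by hand, and leave the weight, jar and spatula alone.

Things in the scene. Friction and masses are not known exactly. Their poses are not given: they have to be found in the camera images.
- wedge: Loose orange nylon wedge, 0.22 kg, flat on the bench. Origin: on the bench under the centre of its blue grip block; +y points to the thin nose, z up. Grip block 30 mm wide (x), 36 mm long (y), free to grasp from 22 to 54 mm above the bench, on a foot 40 x 42 mm, 22 mm high. Wedge 40 mm wide; its sloping top falls from 34 mm high at y = 20 mm to 4 mm at y = 180 mm. Slick; stays once driven in.
- nose (a point): Middle of the wedge's nose edge, at its sole (180 mm ahead of the wedge's origin along its +y). Driving the wedge feels light while the platform rises (about 2 to 6 N); once the platform meets the bar the push climbs by about 2 N per mm. A push of about 9 to 13 N there is right; the wedge may not press on the platform with more than 24 N, so a push above 16 N is too much.
- stand: Fixed aluminium stand. Origin: on the bench below the middle of the platform's free edge; +y points to the hinge: drive the wedge that way along x = 0. Hinge axis 39 mm high at y = 200 mm. Rest blocks at x = +-76 mm (22 mm wide, y = 32 to 58 mm) carry the sagged platform; between them the way is open up to the base plate at y = 165 mm. Gauge posts 14 mm square, 74 mm high at x = +-111 mm.
- platform: White platform 180 x 215 x 10 mm carrying a balance, 0.6 to 0.95 kg in all, hinged on the stand; axes start as the stand's. Origin: middle of the axis of the 12 mm thick, 110 mm long round bar under its free edge, on which the wedge bears; 18 mm above the bench at first (12 mm free below), about 32 mm (+-3) at the mark.
- weight: Bystander: loose brass 500 g weight with a knob, 44 mm across, 78 mm high. Origin: centre of its underside.
- jar: Bystander: loose jar with a blue cap, 56 mm across, 75 mm high. Origin: centre of its underside.
- spatula: Bystander: loose spatula lying flat, 200 mm long along its x, blade to +x. Origin: below its middle.
- mark (a point): Nominal middle of the axis of the red height-mark bar on the stand, a 10 mm thick round bar along x over the platform's edge. The bar was clamped by hand and really lies up to 3 mm higher or lower than this point, differently every time: the true height is not measured, feel for it. The platform's top meets the bar's underside.
Mind the look-alikes: they are no part of the job. Of the things that look like the wedge, the smaller one is meant.

How it is judged:
By the outcome, as a careful person would: the job done as asked, in the order asked, and still so for the second after the job is handed in, with the robot touching nothing.
It also fails if it takes over 51 s, if anything falls off the work surface, if the arm or the gripper's body presses on something with over 40 N, if the wrist force passes 120 N, or if a joint passes its speed limit or range.

## Robot

A 6-joint arm with a two-finger parallel gripper is mounted at the origin on the work surface. World frame = base frame: x ahead of the robot, y to its left, z up, the work surface at z = 0. Lengths are in m, angles in rad, forces in N, time in s.
With the tool pointing down it reaches from about 0.35 to 0.85 m from the base axis. Payload 8.1 kg.
Tool frame: the origin (TCP) lies between the finger pads; the fingertips stand robot.tip_extent ahead of it and the grasp point (between the pads) lies 11 mm behind it (robot.tip_extent is the distance from the TCP to the fingertips, in m); z points along the fingers, y is the line along which they close (so a half turn about z gives the same grasp; the last joint's range is limited). The gripper opens to 85 mm and grips with 20 to 120 N. Pads are 22 mm wide; open, the fingers measure 114 mm over their backs; the gripper's body (76 mm by 85 mm) begins 54 mm behind the grasp point. The pads swing forward as they close: fully open they stand 13 mm farther back than shut.
Start: joints at [1.019, 0.13, 1.488, -0, 1.523, -0.085], TCP at [0.27, 0.536, 0.239] pointing down, gripper open.
Joint ranges: [-2.96, 2.96], [-0.89, 2.26], [0.02, 2.5], [-1.34, 4.48], [0, 2.73], [-2.66, 2.66]. Speed limits (rad/s): [2.39, 2.39, 2.79, 3.14, 3.14, 3.14].

## Interface

Orientations are given as a rotation vector (axis times angle).
In Python, from workcell import robot gives the robot as it stands.
- The arm moves only by the tool servo_tool, never from a script. Its argument "commands" is a list of rows, each a list of 6 numbers: the shift along the tool's x, y, z in mm, then the turn, a rotation vector about the tool's x, y, z in degrees. A call has 1 to 8 rows; each row shifts and turns the commanded pose from where the row before left it, along the tool's axes as they then stand; what a row does not reach is not made up. A row lasts 1/8 s, in which the tool goes at most 62.5 mm and 10.7 degrees, less where a joint would pass 70% of its speed; a pose out of reach is approached as far as the arm can. A call is refused whole if a number of a shift passes 62.5 or a number of a turn 10.7, either way. A call with a gripper value outside its range is refused whole. "grip" is the gripper command: -1 is fully open, 1 is shut, values between are in proportion, set as the call begins (left out, the last holds). The fingers move at their own pace and stop on an object; "grip_force" is the grip in N (left out, the last holds). Time passes only in rows, so rows that do not move let the fingers close. It gives the time, the measured TCP pose, the force, the opening and the grip force at its end, in the units of the state.
- robot.state(): the state, without advancing time (a new reading comes with each control period).
- robot.camera(name): name is "side" or "top"; returns a dict with "pixels" (480x640x3 uint8, blue, green, red), "fx", "fy", "cx", "cy" (pixels), "extrinsics" (4x4, takes a point from world to camera coordinates). Camera axes: x right, y down, z forward; pixel columns grow to the right and rows downward; lengths in m; the calibration is good to about 2 mm. A picture is of the moment at which its call begins. There is no depth.
- robot.job_done(): hands the job in; it is judged then, once.
The state is a dict: "clock": time; "joint_pos": joint angles; "qd": joint speeds; "joint_torque": joint torques, N m; "ee_pos": TCP position; "tool_rot": TCP orientation; "force": force on the tool from outside, world axes, zero at the start; "torque": the same for the moment, N m; "opening": finger opening in m; "gripper_force": force on a finger pad.
Only numpy, scipy, OpenCV 4.12 (cv2) and the standard library are available. Lean on these libraries where they do the work, as an engineer would, in place of code of your own. Each camera call takes 0.05 s, during which the arm holds its last target. There are 200 camera calls.

## Working session

There is one attempt and no reset: what is moved stays moved. The work goes in short steps, Python scripts to look and compute and a tool call to move; the robot and the scene stay as the last step left them, time stands still between calls to the robot, and variables do not carry over. Pictures are saved under pics/ and viewed, at most 10 in all, crops included, and the job is handed in when it is done.

Besides the shell and the picture viewer there is one more tool, called after "Emit:" as name(argument=value, ...), one argument or row to a line, values as JSON. servo_tool: Moves the arm, as the interface text tells. Its arguments: {"type":"object","properties":{"commands":{"type":"array"},"grip":{"type":"number"},"grip_force":{"type":"number"}},"required":["commands"]}

```bash
mkdir -p pics; ls; cat > h.py <<'E'
from workcell import robot
import numpy as np, cv2
def cam(n,f=None):
    c=robot.camera(n)
    if f: cv2.imwrite('pics/'+f,c['pixels'])
    return c
def ray(c,u,v):
    E=np.array(c['extrinsics']);R,t=E[:3,:3],E[:3,3]
    d=R.T@np.array([(u-c['cx'])/c['fx'],(v-c['cy'])/c['fy'],1]);return -R.T@t,d
def onz(c,u,v,z):
    o,d=ray(c,u,v);return o+d*(z-o[2])/d[2]
def proj(c,p):
    E=np.array(c['extrinsics']);q=E[:3,:3]@np.array(p)+E[:3,3]
    return np.array([c['fx']*q[0]/q[2]+c['cx'],c['fy']*q[1]/q[2]+c['cy']])
E
python3 - <<'E'
from h import *
for n in('top','side'):
    c=cam(n,n+'0.png');print(n,c['fx'],ray(c,c['cx'],c['cy']))
print(robot.state(),robot.tip_extent)
E
```

```text
pics
top 508.84642337603503 (array([ 0.43750258, -0.16796673,  1.03181157]), array([ 8.90413582e-02,  4.12464624e-04, -9.96027844e-01]))
side 511.16072062610414 (array([ 0.02922324, -0.73053744,  0.6566085 ]), array([ 0.52287492,  0.59431976, -0.61105305]))
{'clock': 0.1, 'joint_pos': array([ 1.01860648e+00,  1.31090433e-01,  1.48917923e+00, -5.66325091e-06,
        1.52298585e+00, -8.53863825e-02]), 'qd': array([-0.00107826, -0.00089685, -0.00013538,  0.00018845, -0.00022383,
        0.00043311]), 'joint_torque': array([ 1.46661543e-03, -5.70956576e+01, -5.01939154e+01, -2.27794017e-04,
        8.27780867e-03, -4.22086396e-05]), 'ee_pos': array([0.26974249, 0.53540983, 0.23834159]), 'tool_rot': array([-7.26493842e-01, -3.05590647e+00,  2.48278698e-03]), 'force': array([ 0.5052743 , -0.03554502, -0.36018068]), 'torque': array([-0.01294202, -0.0171095 ,  0.02984413]), 'gripper_force': 0.0, 'opening': 0.08539306899842225} 0.008
```

View pics/top0.png

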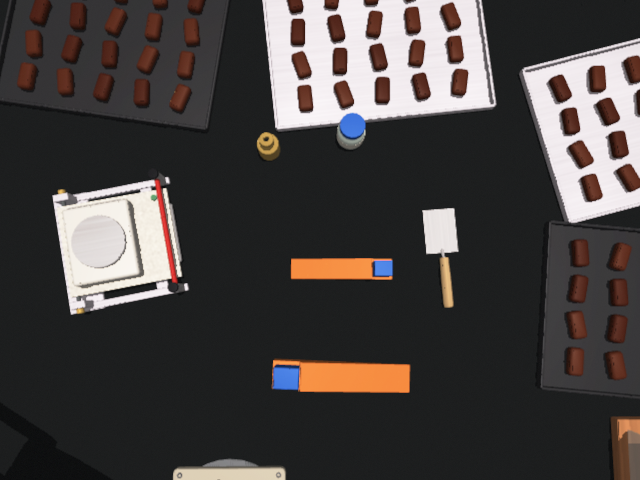

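View pics/side0.png

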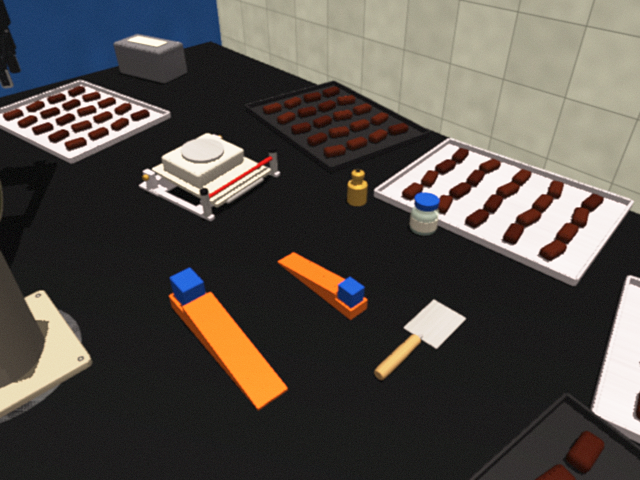

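The top view shows the small orange wedge with its grip at (383,268) and its nose at (291,268). The big look-alike has its grip at (286,377). The stand is at (120,245), with its free edge and the red bar at x≈167, facing the wedge.
Candidates for the wedge: small (340,268) and large (340,377). I choose the smaller one, as described, and check it in a crop.

```bash
python3 - <<'E'
from h import *
c=cam('top');s=cam('side')
def blobs(c,lo,hi,amin=60):
    h=cv2.cvtColor(c['pixels'],cv2.COLOR_BGR2HSV);m=cv2.inRange(h,lo,hi)
    return [k for k in cv2.findContours(m,cv2.RETR_EXTERNAL,cv2.CHAIN_APPROX_NONE)[0] if cv2.contourArea(k)>amin]
print('blue')
for k in blobs(c,(105,120,60),(125,255,255)):
    r=cv2.minAreaRect(k);print(r, onz(c,*r[0],.054).round(4))
print('orange')
for k in blobs(c,(5,150,120),(20,255,255),300):
    r=cv2.minAreaRect(k);b=cv2.boxPoints(r);print(r);
    for p in b:print(p.round(1),[onz(c,*p,z).round(4)[:2].tolist() for z in(0.004,.022)])
print('red')
for k in blobs(c,(0,150,80),(4,255,255)):
    r=cv2.minAreaRect(k);print(r,[(p.round(1),onz(c,*p,.05).round(4)) for p in cv2.boxPoints(r)])
a=cv2.resize(c['pixels'][165:325,40:200],(600,600),interpolation=cv2.INTER_CUBIC)
cv2.imwrite('pics/a.png',a)
a=cv2.resize(c['pixels'][240:300,280:400],(800,400),interpolation=cv2.INTER_CUBIC)
cv2.imwrite('pics/w.png',a)
a=cv2.resize(s['pixels'][125:225,130:290],(800,500),interpolation=cv2.INTER_CUBIC)
cv2.imwrite('pics/b.png',a)
E
```

```text
blue
((285.5, 377.0), (24.0, 25.0), 90.0) [ 0.2883 -0.1128  0.054 ]
((383.0, 268.0), (14.0, 18.0), 90.0) [ 0.4932 -0.3005  0.054 ]
((352.5, 125.5), (25.0, 25.0), 90.0) [ 0.775  -0.2454  0.054 ]
orange
((340.9471740722656, 377.0574951171875), (136.97215270996094, 30.64341163635254), 1.9414864778518677)
[272.  390.1] [[0.2554, -0.0832], [0.2586, -0.0846]]
[273.  359.4] [[0.3151, -0.0851], [0.3173, -0.0866]]
[409.9 364.1] [[0.3045, -0.3574], [0.3068, -0.354]]
[408.9 394.7] [[0.2449, -0.354], [0.2483, -0.3507]]
((341.5, 268.5), (21.0, 101.0), 90.0)
[291. 258.] [[0.5174, -0.1213], [0.516, -0.1221]]
[392. 258.] [[0.5162, -0.3259], [0.5148, -0.3231]]
[392. 279.] [[0.4737, -0.325], [0.4731, -0.3223]]
[291. 279.] [[0.4749, -0.1212], [0.4742, -0.122]]
red
((165.47982788085938, 230.5930938720703), (105.26472473144531, 5.2741169929504395), 79.85445404052734) [(array([153.6, 179.2], dtype=float32), array([0.6704, 0.146 , 0.05  ])), (array([158.8, 178.3], dtype=float32), array([0.6722, 0.1359, 0.05  ])), (array([177.3, 281.9], dtype=float32), array([0.4688, 0.0958, 0.05  ])), (array([172.2, 282.9], dtype=float32), array([0.4671, 0.1058, 0.05  ]))]
```

View pics/a.png

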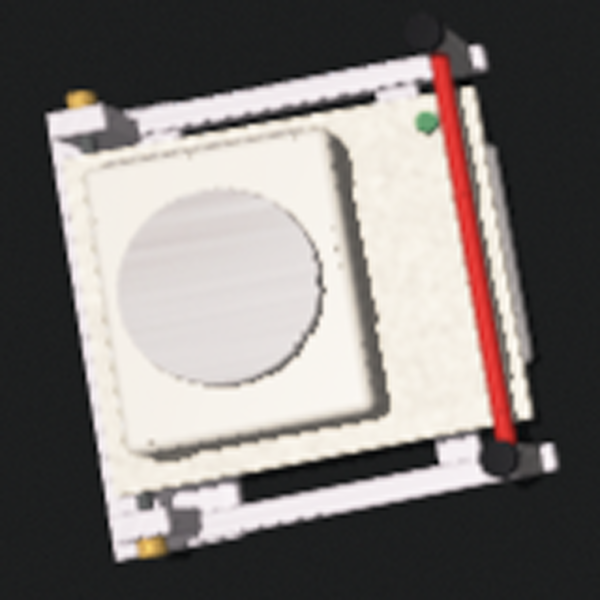

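View pics/w.png

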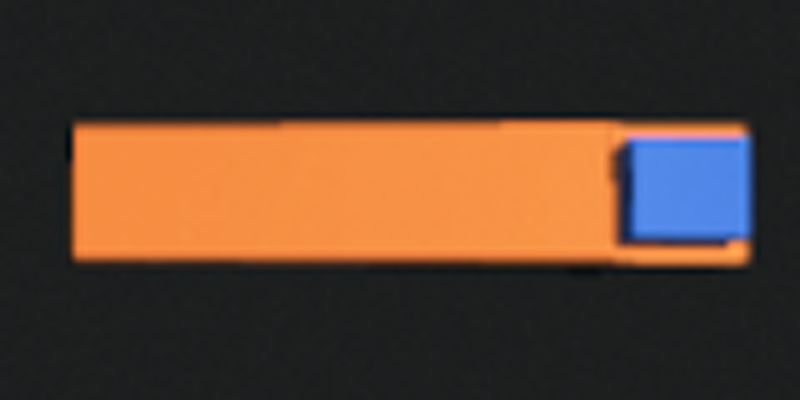

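View pics/b.png

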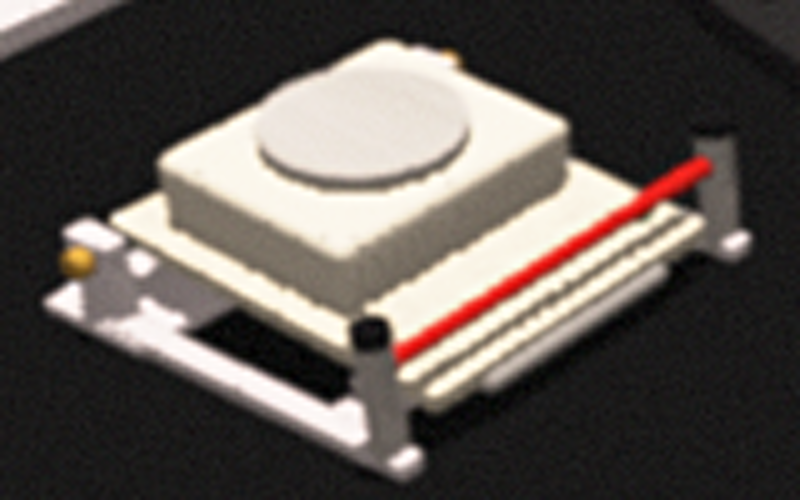

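The crops confirm the small wedge: blue grip on the right, nose on the left at pixel x=291. The stand's round bearing bar runs from about (171,204) to (182,261), with the gauge post tops at about (153,173.5) and (173,287). Next I work out the stand pose.

```bash
python3 - <<'E'
from h import *
c=cam('top');s=cam('side')
P=lambda x,y:(40+x/3.75-.5,165+y/3.75-.5)
S=lambda x,y:(130+x/5-.5,125+y/5-.5)
def tri(a,b):
    A=[];B=[]
    for o,d in(a,b):
        d=d/np.linalg.norm(d);M=np.eye(3)-np.outer(d,d);A.append(M);B.append(M@o)
    return np.linalg.solve(sum(A),sum(B))
pa,pb=tri(ray(c,*P(425,32)),ray(s,*S(715,130))),tri(ray(c,*P(500,457)),ray(s,*S(371,332)))
print('posts',pa.round(4),pb.round(4),np.linalg.norm(pa-pb))
a,b=onz(c,*P(425,32),.075),onz(c,*P(500,457),.075)
d=(a-b)/np.linalg.norm(a-b);print('z74',a.round(4),b.round(4),np.linalg.norm(a-b),np.degrees(np.arctan2(d[1],d[0])))
f,g=onz(c,*P(491,145),.018),onz(c,*P(532,360),.018)
e=(f-g)/np.linalg.norm(f-g);print('bar front',f.round(4),g.round(4),((f+g)/2).round(4),np.linalg.norm(f-g),np.degrees(np.arctan2(e[1],e[0])))
# base rail corners on bench: hinge-side corners
for q in((475,88),(530,418)):print('edge',onz(c,*P(*q),.029).round(4))
q=[onz(c,*P(*k),.004) for k in((48,115),(117,560),(485,45),(556,445))];print(np.round(q,4))
h=cv2.cvtColor(c['pixels'],cv2.COLOR_BGR2HSV);m=cv2.inRange(h,(5,150,120),(20,255,255))
us=np.arange(295,368);t=[];
for u in us:
    v=np.where(m[240:300,u])[0]+240;t.append((v.min(),v.max()))
t=np.array(t)
# side edges of sole: near-bottom edge line & top edge w/ heights; mid line
k=np.polyfit(us,t.mean(1),1)
p=[onz(c,u,np.polyval(k,u),.004+.03*(u-291)/80).round(4) for u in(293,370)];print('mid',p)
E
```

```text
posts [0.6788 0.1429 0.0656] [0.4594 0.0989 0.0708] 0.22389438709706036
z74 [0.6766 0.1398 0.075 ] [0.4598 0.0974 0.075 ] 0.22094398683133146 11.06435496682251
bar front [0.6287 0.1212 0.018 ] [0.5126 0.0971 0.018 ] [0.5707 0.1092 0.018 ] 0.11860992045132458 11.717894260262769
edge [0.6575 0.1272 0.029 ]
edge [0.4812 0.0948 0.029 ]
[[0.6494 0.3677 0.004 ]
 [0.4076 0.3211 0.004 ]
 [0.6869 0.1296 0.004 ]
 [0.4677 0.0871 0.004 ]]
mid [array([ 0.4959, -0.1253,  0.0048]), array([ 0.4949, -0.2777,  0.0336])]
```

Emit:
servo_tool(
  commands=[
    [0, 0, 0, 0, 0, 10.6],
    [0, 0, 0, 0, 0, 10.6],
    [0, 0, 0, 0, 0, 10.6],
    [0, 0, 0, 0, 0, 10.6],
    [0, 0, 0, 0, 0, 10.6],
    [0, 0, 0, 0, 0, 10.6],
    [0, 0, 0, 0, 0, 0],
  ],
  grip=-1,
)

```text
clock: 1.18
ee_pos: [0.27, 0.5358, 0.2392]
tool_rot: [2.227, 2.216, -0.0]
force: [0.2, 0.5, -0.2]
opening: 0.0852
gripper_force: 0.0
```

Emit:
servo_tool(
  commands=[
    [-60, 15, 0, 0, 0, 0],
    [-60, 15, 0, 0, 0, 0],
    [-60, 15, 0, 0, 0, 0],
    [-60, 15, 0, 0, 0, 0],
    [-60, 15, 0, 0, 0, 0],
    [-60, 15, 0, 0, 0, 0],
    [-60, 15, 0, 0, 0, 0],
    [-60, 15, 0, 0, 0, 0],
  ],
)

```text
clock: 2.17
ee_pos: [0.3873, 0.0532, 0.2397]
tool_rot: [2.221, 2.22, 0.002]
force: [1.7, 0.4, -0.8]
opening: 0.0857
gripper_force: 0.0
```

Emit:
servo_tool(
  commands=[
    [-58, 16, 0, 0, 0, 0],
    [-58, 16, 0, 0, 0, 0],
    [-58, 16, 0, 0, 0, 0],
    [-58, 16, 0, 0, 0, 0],
    [-58, 16, 0, 0, 0, 0],
    [-58, 16, 0, 0, 0, 0],
    [0, 0, 0, 0, 0, 0],
    [0, 0, 0, 0, 0, 0],
  ],
)

```text
clock: 3.18
ee_pos: [0.4808, -0.2933, 0.2389]
tool_rot: [-2.225, -2.216, -0.0]
force: [0.3, 0.3, 0.4]
opening: 0.0854
gripper_force: 0.0
```

Emit:
servo_tool(
  commands=[
    [-7, 13.5, 40, 0, 0, 0],
    [0, 0, 50, 0, 0, 0],
    [0, 0, 40, 0, 0, 0],
    [0, 0, 35, 0, 0, 0],
    [0, 0, 0, 0, 0, 0],
  ],
)

```text
clock: 3.8
ee_pos: [0.4925, -0.2976, 0.0718]
tool_rot: [-2.22, -2.214, 0.001]
force: [0.2, 0.6, -0.7]
opening: 0.0853
gripper_force: 0.0
```

```bash
python3 - <<'E'
from h import *
print(robot.state()['ee_pos'])
s=cam('side')
i=cv2.resize(s['pixels'][180:340,250:410],(600,600),interpolation=cv2.INTER_CUBIC)
cv2.imwrite('pics/g.png',i)
E
```

```text
[ 0.49253186 -0.29764051  0.07178247]
```

View pics/g.png

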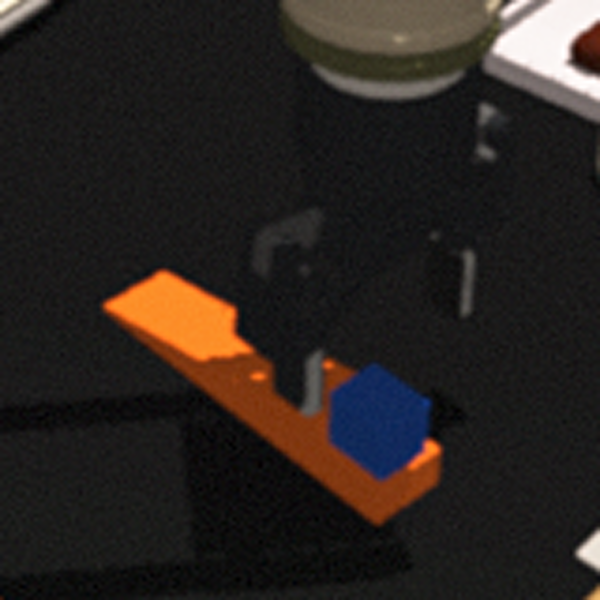

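The crop shows the open fingers on either side of the blue block, which is at crop (380,420). I go down and close.

Emit:
servo_tool(
  commands=[
    [-2, 1, 18, 0, 0, 0],
    [0, 0, 18, 0, 0, 0],
    [0, 0, 0, 0, 0, 0],
    [0, 0, 0, 0, 0, 0],
  ],
)

```text
clock: 4.35
ee_pos: [0.4955, -0.3026, 0.0383]
tool_rot: [-2.228, -2.215, 0.0]
force: [-0.5, -0.6, -0.8]
opening: 0.0853
gripper_force: 0.0
```

Emit:
servo_tool(
  commands=[
    [0, 0, 0, 0, 0, 0],
    [0, 0, 0, 0, 0, 0],
    [0, 0, 0, 0, 0, 0],
    [0, 0, 0, 0, 0, 0],
    [0, 0, 0, 0, 0, 0],
    [0, 0, 0, 0, 0, 0],
    [0, 0, 0, 0, 0, 0],
  ],
  grip=1,
  grip_force=60,
)

```text
clock: 5.22
ee_pos: [0.4959, -0.3029, 0.0389]
tool_rot: [2.227, 2.214, 0.0]
force: [0.0, -0.3, 5.6]
opening: 0.0289
gripper_force: 61.1
```

Emit:
servo_tool(
  commands=[
    [0, 0, -10, 0, 0, 0],
    [0, 0, -10, 0, 0, 0],
    [0, 0, 0, 0, 0, 0],
  ],
)

```text
clock: 5.6
ee_pos: [0.4961, -0.303, 0.0595]
tool_rot: [2.227, 2.213, 0.0]
force: [0.1, 0.4, -3.2]
opening: 0.0286
gripper_force: 60.3
```

Emit:
servo_tool(
  commands=[
    [15, 8, 0, 0, 0, 0],
    [30, 18, 0, 0, 0, 0],
    [35, 20, 0, 0, 0, 0],
    [35, 20, 0, 0, 0, 0],
    [35, 20, 0, 0, 0, 0],
    [30, 18, 0, 0, 0, 0],
    [22, 12, 0, 0, 0, 0],
    [0, 0, 0, 0, 0, 0],
  ],
)

```text
clock: 6.6
ee_pos: [0.613, -0.0983, 0.0577]
tool_rot: [-2.224, -2.217, -0.0]
force: [-0.6, -0.9, -2.9]
opening: 0.0289
gripper_force: 60.2
```

Emit:
servo_tool(
  commands=[
    [0, 0, 0, 0, 0, -3],
    [0, 0, 0, 0, 0, -5.6],
    [0, 0, 0, 0, 0, -3],
    [0, 0, 0, 0, 0, 0],
    [0, 0, 0, 0, 0, 0],
  ],
)

```text
clock: 7.22
ee_pos: [0.6123, -0.1014, 0.0581]
tool_rot: [-1.995, -2.427, 0.0]
force: [0.8, -0.9, -1.7]
opening: 0.0288
gripper_force: 60.1
```

```bash
python3 - <<'E'
from h import *
from scipy.spatial.transform import Rotation as R
st=robot.state();T=R.from_rotvec(st['tool_rot']).as_matrix();print(st['ee_pos'],T.round(3),st['force'])
c=cam('top','t2.png')
h=cv2.cvtColor(c['pixels'],cv2.COLOR_BGR2HSV);m=cv2.inRange(h,(5,150,60),(20,255,255));m[320:]=0;m[:,380:]=0;m[:190]=0
k=max(cv2.findContours(m,0,1)[0],key=cv2.contourArea);r=cv2.minAreaRect(k);print(r,[(p.round(1),onz(c,*p,.024).round(4)) for p in cv2.boxPoints(r)])
cv2.imwrite('pics/t2c.png',cv2.resize(c['pixels'][150:310,40:360],(800,400),interpolation=cv2.INTER_CUBIC))
E
```

```text
[ 0.6123462  -0.10137111  0.05808279] [[-0.194  0.981 -0.   ]
 [ 0.981  0.194  0.   ]
 [ 0.    -0.    -1.   ]] [ 0.79903495 -0.8963204  -1.65409349]
((235.53170776367188, 218.31460571289062), (22.768829345703125, 73.40503692626953), 77.90524291992188) [(array([197.3, 214.9], dtype=float32), array([0.6035, 0.0653, 0.024 ])), (array([269. , 199.5], dtype=float32), array([ 0.6339, -0.0783,  0.024 ])), (array([273.8, 221.8], dtype=float32), array([ 0.5887, -0.0879,  0.024 ])), (array([202. , 237.1], dtype=float32), array([0.5586, 0.0552, 0.024 ]))]
```

View pics/t2c.png

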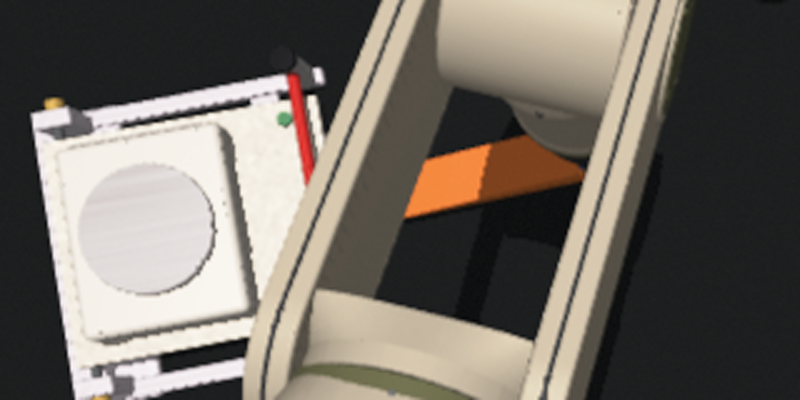

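The wedge is held and lined up with the stand at 11.2°; its visible slope runs from crop (405,215) to (580,175). I set it down on the bench.

Emit:
servo_tool(
  commands=[
    [0, 0, 8, 0, 0, 0],
    [0, 0, 8, 0, 0, 0],
    [0, 0, 3, 0, 0, 0],
    [0, 0, 0, 0, 0, 0],
    [0, 0, 0, 0, 0, 0],
  ],
)

```text
clock: 7.9
ee_pos: [0.6125, -0.1012, 0.039]
tool_rot: [-1.993, -2.428, 0.0]
force: [0.6, 0.1, -1.9]
opening: 0.0289
gripper_force: 60.3
```

```bash
python3 - <<'E'
from h import *
s=cam('side')
cv2.imwrite('pics/s2.png',cv2.resize(s['pixels'][140:300,150:350],(800,600),interpolation=cv2.INTER_CUBIC))
E
```

```text
(no output)
```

View pics/s2.png

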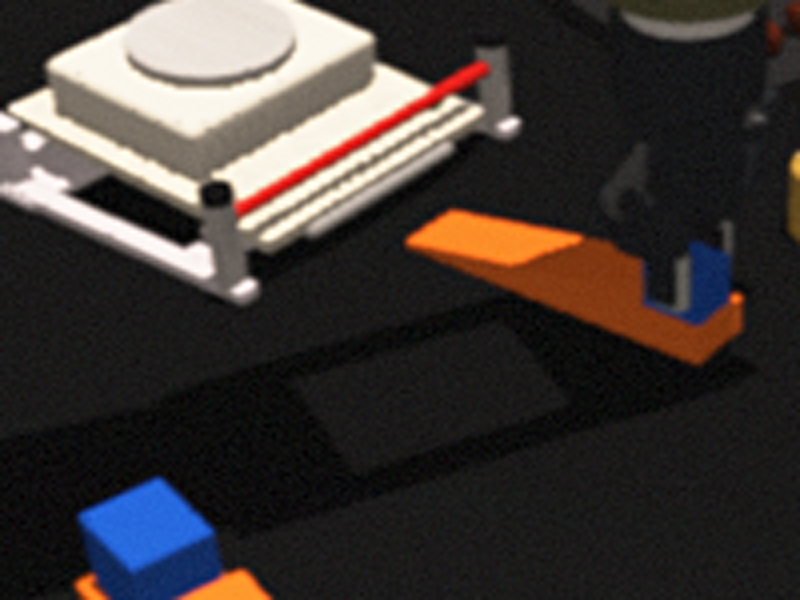

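The side view shows the wedge ahead of the bearing bar, at crop (380,190). Its nose corners are at crop (405,242) and (453,209). I check the alignment numerically and press down the last millimetre.

Emit:
servo_tool(
  commands=[
    [0, 0, 1, 0, 0, 0],
    [0, 0, 0, 0, 0, 0],
    [0, 0, 0, 0, 0, 0],
  ],
)

```text
clock: 8.32
ee_pos: [0.6129, -0.1013, 0.0389]
tool_rot: [1.993, 2.428, 0.0]
force: [-2.6, 1.1, 6.0]
opening: 0.0284
gripper_force: 61.2
```

```bash
python3 - <<'E'
from h import *
s=cam('side')
S=lambda x,y:(150+x/4-.5,140+y/3.75-.5)
a,b=[onz(s,*S(*q),.004) for q in((405,242),(453,209))]
f,g=[onz(s,*S(*q),.018) for q in((312,232),(452,152))]
e=np.array([.981,.194]);y=np.array([-.194,.981])
for p in(a,b,(a+b)/2,f,g,(f+g)/2):
    d=p[:2]-np.array([.5695,.115]);print(p.round(4),'stand',(d@e).round(4),(d@y).round(4))
print(robot.state()['force'],robot.state()['torque'])
E
```

```text
[0.5554 0.0738 0.004 ] stand -0.0219 -0.0377
[0.597  0.0834 0.004 ] stand 0.0208 -0.0364
[0.5762 0.0786 0.004 ] stand -0.0005 -0.037
[0.5128 0.1008 0.018 ] stand -0.0584 -0.0029
[0.6242 0.1176 0.018 ] stand 0.0541 -0.0081
[0.5685 0.1092 0.018 ] stand -0.0021 -0.0055
[-2.56999668  1.61735512  5.293878  ] [0.09516429 0.63150327 0.05149392]
```

Nose and bar centre agree within about 2 mm. I drive in: quickly up to contact, then gently.

Emit:
servo_tool(
  commands=[
    [5, 0, -0.5, 0, 0, 0],
    [10, 0, 0, 0, 0, 0],
    [10, 0, 0, 0, 0, 0],
    [10, 0, 0, 0, 0, 0],
    [10, 0, 0, 0, 0, 0],
    [10, 0, 0, 0, 0, 0],
    [5, 0, 0, 0, 0, 0],
    [0, 0, 0, 0, 0, 0],
  ],
)

```text
clock: 9.38
ee_pos: [0.6009, -0.0415, 0.0389]
tool_rot: [-1.992, -2.429, -0.001]
force: [-0.1, 2.6, 2.4]
opening: 0.0286
gripper_force: 60.9
```

Emit:
servo_tool(
  commands=[
    [4, 0, 0, 0, 0, 0],
    [5, 0, 0, 0, 0, 0],
    [5, 0, 0, 0, 0, 0],
    [5, 0, 0, 0, 0, 0],
    [5, 0, 0, 0, 0, 0],
    [5, 0, 0, 0, 0, 0],
    [3, 0, 0, 0, 0, 0],
    [0, 0, 0, 0, 0, 0],
  ],
)

```text
clock: 10.38
ee_pos: [0.5947, -0.0107, 0.0389]
tool_rot: [-1.993, -2.429, -0.0]
force: [-0.0, -2.3, 3.5]
opening: 0.0288
gripper_force: 60.9
```

Emit:
servo_tool(
  commands=[
    [4, 0, 0, 0, 0, 0],
    [5, 0, 0, 0, 0, 0],
    [5, 0, 0, 0, 0, 0],
    [5, 0, 0, 0, 0, 0],
    [5, 0, 0, 0, 0, 0],
    [5, 0, 0, 0, 0, 0],
    [3, 0, 0, 0, 0, 0],
    [0, 0, 0, 0, 0, 0],
  ],
)

```text
clock: 11.38
ee_pos: [0.5885, 0.0206, 0.0389]
tool_rot: [-1.993, -2.429, -0.0]
force: [0.8, -1.8, 3.3]
opening: 0.029
gripper_force: 60.9
```

Emit:
servo_tool(
  commands=[
    [2, 0, 0, 0, 0, 0],
    [2, 0, 0, 0, 0, 0],
    [2, 0, 0, 0, 0, 0],
    [0, 0, 0, 0, 0, 0],
    [0, 0, 0, 0, 0, 0],
  ],
)

```text
clock: 12.0
ee_pos: [0.5873, 0.0262, 0.0388]
tool_rot: [1.993, 2.428, 0.0]
force: [1.2, -5.2, 3.5]
opening: 0.029
gripper_force: 60.9
```

Emit:
servo_tool(
  commands=[
    [1.5, 0, 0, 0, 0, 0],
    [1.5, 0, 0, 0, 0, 0],
    [0, 0, 0, 0, 0, 0],
    [0, 0, 0, 0, 0, 0],
  ],
)

```text
clock: 12.5
ee_pos: [0.5868, 0.0291, 0.0389]
tool_rot: [1.993, 2.428, 0.0]
force: [1.6, -4.3, 4.0]
opening: 0.0288
gripper_force: 60.9
```

Emit:
servo_tool(
  commands=[
    [1.5, 0, 0, 0, 0, 0],
    [1.5, 0, 0, 0, 0, 0],
    [0, 0, 0, 0, 0, 0],
    [0, 0, 0, 0, 0, 0],
  ],
)

```text
clock: 13.0
ee_pos: [0.5862, 0.0321, 0.0388]
tool_rot: [1.993, 2.428, 0.0]
force: [0.5, -3.5, 3.7]
opening: 0.0287
gripper_force: 60.9
```

Emit:
servo_tool(
  commands=[
    [1, 0, 0, 0, 0, 0],
    [1, 0, 0, 0, 0, 0],
    [0, 0, 0, 0, 0, 0],
    [0, 0, 0, 0, 0, 0],
  ],
)

```text
clock: 13.5
ee_pos: [0.5858, 0.034, 0.0389]
tool_rot: [1.993, 2.428, 0.0]
force: [1.0, -5.3, 4.9]
opening: 0.029
gripper_force: 60.9
```

Emit:
servo_tool(
  commands=[
    [1, 0, 0, 0, 0, 0],
    [1, 0, 0, 0, 0, 0],
    [0, 0, 0, 0, 0, 0],
    [0, 0, 0, 0, 0, 0],
  ],
)

```text
clock: 14.0
ee_pos: [0.5854, 0.036, 0.0389]
tool_rot: [1.993, 2.428, 0.0]
force: [0.4, -4.7, 4.6]
opening: 0.0287
gripper_force: 60.9
```

Emit:
servo_tool(
  commands=[
    [1, 0, 0, 0, 0, 0],
    [1, 0, 0, 0, 0, 0],
    [0, 0, 0, 0, 0, 0],
    [0, 0, 0, 0, 0, 0],
  ],
)

```text
clock: 14.5
ee_pos: [0.585, 0.0379, 0.0389]
tool_rot: [1.993, 2.428, 0.0]
force: [0.4, -5.7, 4.9]
opening: 0.0289
gripper_force: 60.9
```

Emit:
servo_tool(
  commands=[
    [1, 0, 0, 0, 0, 0],
    [1, 0, 0, 0, 0, 0],
    [0, 0, 0, 0, 0, 0],
    [0, 0, 0, 0, 0, 0],
  ],
)

```text
clock: 15.0
ee_pos: [0.5846, 0.0399, 0.0389]
tool_rot: [1.993, 2.428, -0.0]
force: [1.5, -3.8, 5.5]
opening: 0.029
gripper_force: 60.9
```

Emit:
servo_tool(
  commands=[
    [1, 0, 0, 0, 0, 0],
    [1, 0, 0, 0, 0, 0],
    [0, 0, 0, 0, 0, 0],
    [0, 0, 0, 0, 0, 0],
  ],
)

```text
clock: 15.5
ee_pos: [0.5843, 0.0418, 0.0389]
tool_rot: [1.993, 2.428, 0.0]
force: [0.9, -4.7, 3.9]
opening: 0.0288
gripper_force: 60.9
```

Emit:
servo_tool(
  commands=[
    [1, 0, 0, 0, 0, 0],
    [1, 0, 0, 0, 0, 0],
    [0, 0, 0, 0, 0, 0],
    [0, 0, 0, 0, 0, 0],
  ],
)

```text
clock: 16.0
ee_pos: [0.5839, 0.0438, 0.0389]
tool_rot: [1.993, 2.428, 0.0]
force: [0.7, -3.6, 4.8]
opening: 0.0287
gripper_force: 60.9
```

Emit:
servo_tool(
  commands=[
    [1, 0, 0, 0, 0, 0],
    [1, 0, 0, 0, 0, 0],
    [0, 0, 0, 0, 0, 0],
    [0, 0, 0, 0, 0, 0],
  ],
)

```text
clock: 16.5
ee_pos: [0.5834, 0.0458, 0.0389]
tool_rot: [1.993, 2.428, -0.0]
force: [1.0, -4.9, 4.3]
opening: 0.0292
gripper_force: 60.9
```

Emit:
servo_tool(
  commands=[
    [1, 0, 0, 0, 0, 0],
    [1, 0, 0, 0, 0, 0],
    [0, 0, 0, 0, 0, 0],
    [0, 0, 0, 0, 0, 0],
  ],
)

```text
clock: 17.0
ee_pos: [0.5831, 0.0477, 0.0389]
tool_rot: [1.993, 2.428, 0.0]
force: [0.3, -5.8, 4.1]
opening: 0.029
gripper_force: 60.9
```

Emit:
servo_tool(
  commands=[
    [1, 0, 0, 0, 0, 0],
    [1, 0, 0, 0, 0, 0],
    [0, 0, 0, 0, 0, 0],
    [0, 0, 0, 0, 0, 0],
  ],
)

```text
clock: 17.5
ee_pos: [0.5827, 0.0497, 0.0389]
tool_rot: [1.993, 2.428, 0.0]
force: [1.1, -4.2, 4.3]
opening: 0.0292
gripper_force: 60.9
```

Emit:
servo_tool(
  commands=[
    [1, 0, 0, 0, 0, 0],
    [1, 0, 0, 0, 0, 0],
    [0, 0, 0, 0, 0, 0],
    [0, 0, 0, 0, 0, 0],
  ],
)

```text
clock: 18.0
ee_pos: [0.5823, 0.0517, 0.0389]
tool_rot: [1.993, 2.428, -0.0]
force: [1.3, -4.9, 4.7]
opening: 0.0291
gripper_force: 60.9
```

Emit:
servo_tool(
  commands=[
    [1, 0, 0, 0, 0, 0],
    [1, 0, 0, 0, 0, 0],
    [0, 0, 0, 0, 0, 0],
    [0, 0, 0, 0, 0, 0],
  ],
)

```text
clock: 18.5
ee_pos: [0.5819, 0.0536, 0.0389]
tool_rot: [1.993, 2.428, -0.0]
force: [1.5, -4.2, 4.4]
opening: 0.029
gripper_force: 61.0
```

Emit:
servo_tool(
  commands=[
    [1, 0, 0, 0, 0, 0],
    [1, 0, 0, 0, 0, 0],
    [0, 0, 0, 0, 0, 0],
    [0, 0, 0, 0, 0, 0],
  ],
)

```text
clock: 19.0
ee_pos: [0.5815, 0.0556, 0.0389]
tool_rot: [1.993, 2.428, -0.0]
force: [2.3, -5.3, 4.9]
opening: 0.0291
gripper_force: 61.0
```

Emit:
servo_tool(
  commands=[
    [1, 0, 0, 0, 0, 0],
    [1, 0, 0, 0, 0, 0],
    [0, 0, 0, 0, 0, 0],
    [0, 0, 0, 0, 0, 0],
  ],
)

```text
clock: 19.5
ee_pos: [0.5811, 0.0575, 0.0389]
tool_rot: [1.993, 2.428, -0.0]
force: [1.0, -4.6, 3.8]
opening: 0.0286
gripper_force: 61.0
```

Emit:
servo_tool(
  commands=[
    [1, 0, 0, 0, 0, 0],
    [1, 0, 0, 0, 0, 0],
    [0, 0, 0, 0, 0, 0],
    [0, 0, 0, 0, 0, 0],
  ],
)

```text
clock: 20.0
ee_pos: [0.581, 0.0583, 0.0389]
tool_rot: [1.992, 2.427, -0.002]
force: [1.7, -11.1, 3.7]
opening: 0.0293
gripper_force: 61.0
```

Emit:
servo_tool(
  commands=[
    [1, 0, 0, 0, 0, 0],
    [1, 0, 0, 0, 0, 0],
    [0, 0, 0, 0, 0, 0],
    [0, 0, 0, 0, 0, 0],
  ],
)

```text
clock: 20.5
ee_pos: [0.5809, 0.0587, 0.0389]
tool_rot: [1.992, 2.425, -0.004]
force: [4.2, -18.1, 1.9]
opening: 0.0288
gripper_force: 60.8
```

The push has gone past the target, so I back off at once and look.

Emit:
servo_tool(
  commands=[
    [-2, 0, 0, 0, 0, 0],
    [0, 0, 0, 0, 0, 0],
  ],
)

```text
clock: 20.75
ee_pos: [0.5809, 0.0587, 0.0389]
tool_rot: [1.993, 2.427, -0.001]
force: [1.5, -8.4, 3.4]
opening: 0.0286
gripper_force: 61.0
```

```bash
python3 - <<'E'
from h import *
s=cam('side');st=robot.state();print(st['force'],st['torque'],st['ee_pos'])
cv2.imwrite('pics/s3.png',cv2.resize(s['pixels'][110:230,130:290],(800,600),interpolation=cv2.INTER_CUBIC))
E
```

```text
[ 2.57467778 -8.14112975  3.83173078] [-1.33568388 -0.23127865 -0.05012265] [0.5808731  0.05865365 0.03887841]
```

View pics/s3.png

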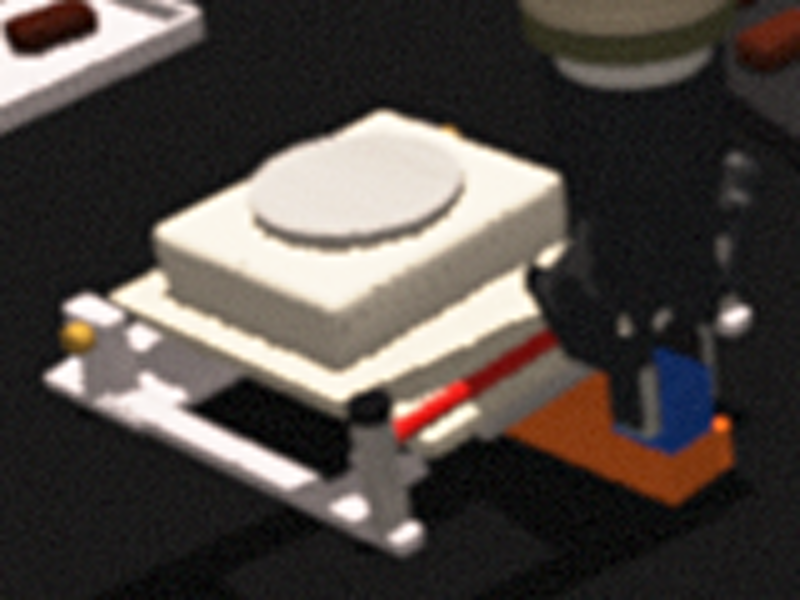

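The platform is up against the red bar: the bar at crop (400–560, 430–340) lies on the platform's top. The push peaked near 18 N, so I ease the wedge back a few tenths of a mm to bring the clamping back into range.

Emit:
servo_tool(
  commands=[
    [-1, 0, 0, 0, 0, 0],
    [0, 0, 0, 0, 0, 0],
    [0, 0, 0, 0, 0, 0],
  ],
)

```text
clock: 21.18
ee_pos: [0.5809, 0.0587, 0.0389]
tool_rot: [1.993, 2.429, 0.0]
force: [0.6, -4.3, 4.6]
opening: 0.0285
gripper_force: 61.1
```

Emit:
servo_tool(
  commands=[
    [-0.7, 0, 0, 0, 0, 0],
    [0, 0, 0, 0, 0, 0],
    [0, 0, 0, 0, 0, 0],
  ],
)

```text
clock: 21.55
ee_pos: [0.5809, 0.0586, 0.0389]
tool_rot: [-1.992, -2.428, -0.001]
force: [-0.0, -1.6, 6.1]
opening: 0.0287
gripper_force: 61.1
```

```bash
python3 -c "
from h import *
st=robot.state();print(st['force'],st['torque'],st['ee_pos'],st['tool_rot'])"
```

```text
[-0.04580205 -1.5593114   6.1208983 ] [-0.27779201 -0.04442347 -0.07192577] [0.5808772  0.05860242 0.03885842] [-1.99229738e+00 -2.42817913e+00 -8.69306905e-04]
```

Emit:
servo_tool(
  commands=[
    [-0.8, 0, 0, 0, 0, 0],
    [0, 0, 0, 0, 0, 0],
    [0, 0, 0, 0, 0, 0],
  ],
)

```text
clock: 21.92
ee_pos: [0.5809, 0.0586, 0.0389]
tool_rot: [-1.992, -2.428, -0.002]
force: [-0.7, 1.4, 6.0]
opening: 0.0291
gripper_force: 61.2
```

```bash
python3 -c "
from h import *
st=robot.state();print(st['force'],st['ee_pos'],st['tool_rot'])"
```

```text
[-0.67663222  1.35409629  6.03810592] [0.5809011  0.05858662 0.03888396] [-1.99150437e+00 -2.42776624e+00 -1.94856210e-03]
```

Emit:
servo_tool(
  commands=[
    [-0.7, 0, 0, 0, 0, 0],
    [0, 0, 0, 0, 0, 0],
    [0, 0, 0, 0, 0, 0],
  ],
)

```text
clock: 22.3
ee_pos: [0.5809, 0.0586, 0.0389]
tool_rot: [-1.991, -2.427, -0.003]
force: [-0.9, 5.1, 6.2]
opening: 0.0288
gripper_force: 61.2
```

```bash
python3 -c "
from h import *
st=robot.state();print(st['force'],st['ee_pos'],st['tool_rot'])"
```

```text
[-0.91788624  5.08768012  6.16396035] [0.58089253 0.0585577  0.03885599] [-1.99076512 -2.42737832 -0.00276867]
```

The wedge is firmly locked, so pulling harder isn't worth the risk. I bring the force back to zero, then release.

Emit:
servo_tool(
  commands=[
    [1.2, 0, 0, 0, 0, 0],
    [0, 0, 0, 0, 0, 0],
    [0, 0, 0, 0, 0, 0],
  ],
)

```text
clock: 22.68
ee_pos: [0.5809, 0.0585, 0.0388]
tool_rot: [-1.992, -2.428, -0.001]
force: [-0.2, -0.5, 5.3]
opening: 0.0289
gripper_force: 61.2
```

Emit:
servo_tool(
  commands=[
    [0, 0, 0, 0, 0, 0],
    [0, 0, 0, 0, 0, 0],
    [0, 0, 0, 0, 0, 0],
    [0, 0, 0, 0, 0, 0],
    [0, 0, 0, 0, 0, 0],
    [0, 0, 0, 0, 0, 0],
  ],
  grip=-1,
)

```text
clock: 23.42
ee_pos: [0.5811, 0.0576, 0.0388]
tool_rot: [1.993, 2.428, 0.0]
force: [-0.1, -0.5, 0.7]
opening: 0.085
gripper_force: 0.0
```

Emit:
servo_tool(
  commands=[
    [0, 0, -10, 0, 0, 0],
    [0, 0, -20, 0, 0, 0],
    [0, 0, -30, 0, 0, 0],
    [0, 0, -40, 0, 0, 0],
    [-40, 0, -20, 0, 0, 0],
    [-40, 0, -20, 0, 0, 0],
    [0, 0, 0, 0, 0, 0],
    [0, 0, 0, 0, 0, 0],
  ],
)

```text
clock: 24.42
ee_pos: [0.5967, -0.0206, 0.1796]
tool_rot: [1.993, 2.428, 0.001]
force: [0.6, -0.0, -0.8]
opening: 0.0854
gripper_force: 0.0
```

```bash
python3 - <<'E'
from h import *
s=cam('side')
cv2.imwrite('pics/s4.png',cv2.resize(s['pixels'][110:230,130:290],(800,600),interpolation=cv2.INTER_CUBIC))
E
```

```text
(no output)
```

View pics/s4.png

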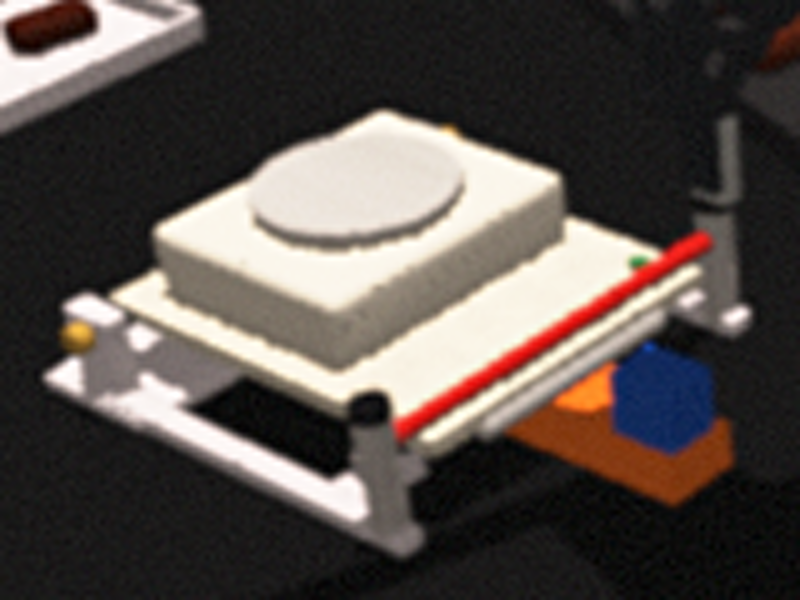

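The wedge is in place with its blue grip at crop (660,400). The platform lies evenly against the red bar and the gripper is clear. I hand in.

```bash
python3 -c "
from h import *
print(robot.job_done())"
```

```text
the job is handed in; nothing more can be done
None
```

The wedge is in place, the platform sits against the red bar and the job is handed in, but the push briefly read about 18 N at the bar, over the 16 N limit, before I eased it off and let go.

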